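# File a slide cassette into a packed spring tray

### The job

Take the loose slide cassette from the desk stand and file it in the packed tray right next to the index cassette (the one with the tab on top), on the side towards the tall end wall: work its wedge edge into the seam between the feet, nudge the row apart against the end springs, and press it gently down until it is fully home, upright and in line with the row, with the sprung seat strip under the row pressed down on its bed. Never press it against the row or the seat harder than about 20 N; all the other cassettes must stay standing in the tray, and leave the dish, the jar and the books alone.

Things in the scene. Friction and masses are not known exactly. Their poses are not given: they have to be found in the camera images.
- tray: fixed aluminium tray; origin on the desk at its middle, y along the row to the tall end wall (80 mm; the other 54), x across. Slick floor at z = 6 mm; side walls 24 mm. Four cassettes stand foot to foot, 16 mm free between bodies, held by a spring plate at each end (3.5 N, +0.4 N per cm; each yields up to 17 mm, outwards)
- seat (a joint): sprung seat strip that runs along y under the row, through the hollow feet, 24 mm wide (x): how far it is pressed down in m, 0 = up, 0.004 = down on its rigid bed (about 1 N). Its height is set anew each time and not measured: pressed down, its top lies 2 to 20 mm above the tray floor, and there the nose of the loose cassette must rest; find it by feel
- index_center (a point): smooth grey slide cassette, loose in the row, 0.2 kg, 100 mm high: upright body 52 wide (x) x 12 thick (y) on a foot 60 x 28; the foot's sides are upright for 42 mm, then slope 8 mm in over 12 mm up to the body. Point: on its middle axis 50 mm above the underside; axes as the tray's. The index cassette: it has a tab (24 x 8 mm, 14 mm high) on top; never the one nearest the tall end wall
- case_a_center (a point): smooth grey slide cassette, loose in the row, 0.2 kg, 100 mm high: upright body 52 wide (x) x 12 thick (y) on a foot 60 x 28; the foot's sides are upright for 42 mm, then slope 8 mm in over 12 mm up to the body. Point: on its middle axis 50 mm above the underside; axes as the tray's
- case_b_center (a point): smooth grey slide cassette, loose in the row, 0.2 kg, 100 mm high: upright body 52 wide (x) x 12 thick (y) on a foot 60 x 28; the foot's sides are upright for 42 mm, then slope 8 mm in over 12 mm up to the body. Point: on its middle axis 50 mm above the underside; axes as the tray's
- case_c_center (a point): smooth grey slide cassette, loose in the row, 0.2 kg, 100 mm high: upright body 52 wide (x) x 12 thick (y) on a foot 60 x 28; the foot's sides are upright for 42 mm, then slope 8 mm in over 12 mm up to the body. Point: on its middle axis 50 mm above the underside; axes as the tray's. At the start the one nearest the tall end wall
- stand: fixed black desk stand: two rails 74 mm long (along its x), 42 mm high, 13.4 mm apart, ends open, the loose cassette upright between them. Origin on the desk under its middle
- loose_center (a point): the loose grey slide cassette to file, 60 wide (x) x 12 thick (y) x 115 high mm, 0.1-0.17 kg; its lower edge is a wedge: both faces taper over the lowest 16 mm to a flat nose 4 mm thick. Point: its centre, 57.5 mm above the nose. Stands nose down in the stand, nose 6 mm above the desk; grip its narrow end faces (60 mm apart along x), with finger ends no lower than 60 mm above the nose (above the feet)
- dish: bystander: shallow glass dish, 90 mm across, 18 mm high; origin under its centre
- jar: bystander: amber jar with black cap, 56 mm across, 70 mm high; origin under its centre
- books: bystander: field books lying flat, 130 x 180 x 29 mm; origin under the centre
Things that resemble listed ones, but are neither listed nor needed, are in the scene too. Leave any red or yellow look-alike of the part that bears index_center alone. Leave any green look-alike of the part that bears case_b_center alone.

How it is judged:
By the outcome, as a careful person would: the job done as asked, in the order asked, and still so for the second after the job is handed in, with the robot touching nothing.
It also fails if it takes over 50 s, if anything falls off the work surface, if the arm or the gripper's body presses on something with over 40 N, if the wrist force passes 120 N, or if a joint passes its speed limit or range.

### The arm

A 6-joint arm with a two-finger parallel gripper is mounted at the origin on the work surface. World frame = base frame: x ahead of the robot, y to its left, z up, the work surface at z = 0. Lengths are in m, angles in rad, forces in N, time in s.
With the tool pointing down it reaches from about 0.25 to 0.85 m from the base axis. Payload 12.5 kg.
Tool frame: the origin (TCP) lies where the fingers leave the gripper's body, on its centre line; the fingertips stand 84 mm ahead of it and the grasp point (between the pads) lies 65 mm ahead of it; z points along the fingers, y is the direction in which the jaws open and shut (so a half turn about z gives the same grasp; the last joint's range is limited). The gripper opens to 93 mm and grips with 3 to 60 N. Pads are 15 mm wide; open, the fingers measure 128 mm over their backs; the gripper's body (75 mm by 188 mm) begins 65 mm behind the grasp point.
Start: joints at [-1.35, 0.351, 1.652, -0, 1.139, -0.085], TCP at [0.166, -0.524, 0.303] pointing down, gripper open.
Joint ranges: [-2.75, 2.75], [-0.79, 2.1], [0.01, 2.65], [-1.57, 4.71], [0.07, 3.14], [-2.87, 2.87]. Speed limits (rad/s): [2.22, 2.22, 2.79, 3.14, 3.14, 3.14].

### API

Orientations are given as a rotation vector (axis times angle).
In Python, from bench import arm gives the robot as it stands.
- The arm moves only by the shell command python3 -m crank 'ROWS' [OPENING] [FORCE]. ROWS is JSON, a list of rows, each a list of 2 entries, a list of its own where there are three numbers: the shift along the tool's x, y, z in cm, then the turn, a rotation vector about the tool's x, y, z in degrees. In form: [[[dx, dy, dz], [wx, wy, wz]], ...]. A call has exactly 10 rows; each row shifts and turns the commanded pose from where the row before left it, along the tool's axes as they then stand; what a row does not reach is not made up. A row lasts 1/8 s, in which the tool goes at most 62.5 mm and 10.7 degrees, less where a joint would pass 70% of its speed; a pose out of reach is approached as far as the arm can. A call is refused whole if a number of a shift passes 6.25 or a number of a turn 10.7, either way. A call with a gripper value outside its range is refused whole. OPENING is the opening in per cent of the stroke, from 0 (shut) to 100 (fully open), set as the call begins (- or left out, the last holds). The fingers move at their own pace and stop on an object; FORCE is the grip in N (left out, the last holds). Time passes only in rows, so rows that do not move let the fingers close, or fill a call up. It gives the time, the measured TCP pose, the force and the opening at its end, in the units of the state.
- arm.read_state(): the state, without advancing time (a new reading comes with each control period).
- arm.read_camera(name): name is "scene" or "top" or "wrist"; returns a dict with "frame" (384x512x3 uint8, blue, green, red), "z_map" (384x512 float32, m along the optical axis (not along the pixel's ray), 0 where there is no reading), "intrinsics" (3x3 intrinsics, pixels), "cam_to_world" (4x4, takes a point from camera to world coordinates); the wrist camera has in their place "mount" (4x4, takes a point from camera to tool coordinates, whose origin is the TCP and whose axes are the flange's). Camera axes: x right, y down, z forward; pixel columns grow to the right and rows downward; lengths in m; the calibration is good to about 2 mm. A picture is of the moment at which its call begins: read the wrist's pose just before it.
- arm.hand_in(): hands the job in, once; it reports no verdict.
The state is a dict: "time": time; "joints": joint angles; "joint_vel": joint speeds; "joint_efforts": joint torques, N m; "tcp_pos": TCP position; "tool_rot": TCP orientation; "ft_force": force on the tool from outside, world axes, zero at the start; "torque": the same for the moment, N m; "width": finger opening in m.
Only numpy, scipy, OpenCV 4.12 (cv2) and the standard library are available. Lean on these libraries where they do the work, as an engineer would, in place of code of your own. Each camera call takes 0.05 s, during which the arm holds its last target. There are 200 camera calls.

## Working session

There is one attempt and no reset: what is moved stays moved. The work goes in short steps, Python scripts to look and compute and a shell command to move; the robot and the scene stay as the last step left them, time stands still between calls to the robot, and variables do not carry over. Pictures are saved under pics/ and viewed, about 8 in all and at most 12, crops included, and the job is handed in when it is done.

```bash
ls; mkdir -p pics; cat > h.py <<'E'
import numpy as np, cv2
from scipy.spatial.transform import Rotation as R
from bench import arm
def cam(n):
    s=arm.read_state(); c=arm.read_camera(n)
    if 'mount' in c:
        T=np.eye(4); T[:3,:3]=R.from_rotvec(s['tool_rot']).as_matrix(); T[:3,3]=s['tcp_pos']
        c['cam_to_world']=T@np.array(c['mount'])
    return c
def cloud(c):
    z=c['z_map']; K=np.array(c['intrinsics']); v,u=np.indices(z.shape)
    p=np.stack([(u-K[0,2])/K[0,0]*z,(v-K[1,2])/K[1,1]*z,z],-1); T=np.array(c['cam_to_world'])
    P=p@T[:3,:3].T+T[:3,3]; P[z==0]=np.nan; return P
E
python3 - <<'E'
from h import *
s=arm.read_state(); print(s); print(R.from_rotvec(s['tool_rot']).as_matrix().round(3))
ims=[]
for n in ('scene','top'):
    c=cam(n); np.savez(n+'.npz',P=cloud(c),f=c['frame']); ims.append(c['frame'])
cv2.imwrite('pics/a.png',cv2.resize(ims[0],(800,600))); cv2.imwrite('pics/b.png',cv2.resize(ims[1],(800,600)))
E
```

```text
pics
{'time': 0.0, 'joints': array([-1.34959996e+00,  3.51233215e-01,  1.65242853e+00,  1.61355208e-05,
        1.13909362e+00, -8.45929706e-02]), 'joint_vel': array([ 8.31642966e-04, -8.92212616e-05, -1.19416830e-03, -1.21363375e-03,
       -1.21452920e-04,  8.28418673e-04]), 'joint_efforts': array([-1.51483844e-03, -4.97326219e+01, -2.85253412e+01,  6.98845787e-02,
        2.56643817e-02, -1.22738961e-04]), 'tcp_pos': array([ 0.16555146, -0.52423267,  0.30220134]), 'tool_rot': array([-3.10379813e+00, -4.78276204e-01,  1.01650454e-04]), 'ft_force': array([-0.52311493, -0.17583304,  0.05028084]), 'torque': array([-0.00281846,  0.01929301, -0.01636045]), 'width': 0.09318442735690392}
[[ 0.954  0.301 -0.   ]
 [ 0.301 -0.954  0.001]
 [ 0.    -0.001 -1.   ]]
```

View pics/a.png

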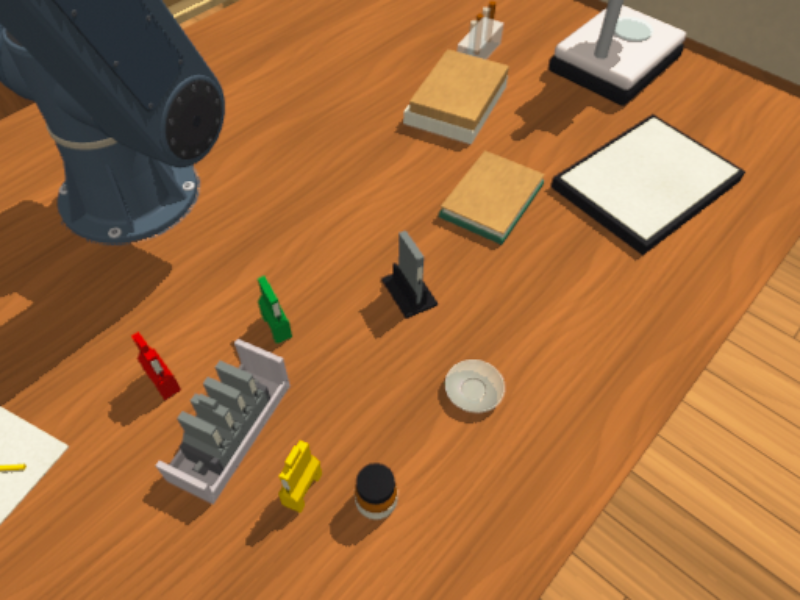

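View pics/b.png

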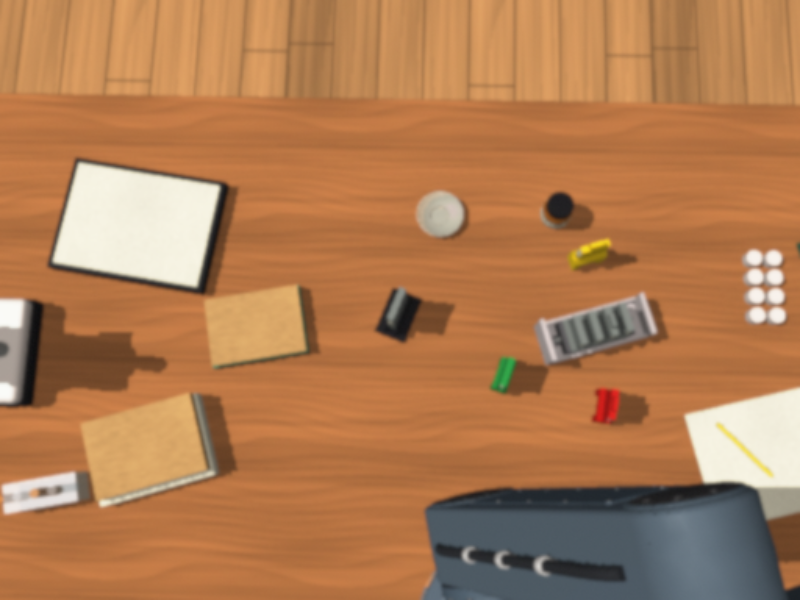

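The scene view shows the tray at about (225,420), with its tall end wall at (262,362). The loose cassette is in the black stand at (410,275). Look-alikes are red (155,368), green (272,310) and yellow (298,478). Next I'll crop the row and measure.

```bash
python3 - <<'E'
from h import *
A=np.load('scene.npz'); B=np.load('top.npz'); w=cam('wrist'); np.savez('wrist.npz',P=cloud(w),f=w['frame'])
s=A['f'][205:325,90:200]; t=B['f'][165:245,225:430]
W=np.zeros((600,800,3),np.uint8)
W[:430,:394]=cv2.resize(s,(394,430),interpolation=cv2.INTER_CUBIC)
W[:300,400:]=cv2.resize(w['frame'],(400,300)); W[440:600,:410]=cv2.resize(t,(410,160)); cv2.imwrite('pics/c.png',W)
# stand & tray coarse via heights, top cam
P=B['P'];
def box(m,name):
    q=P[m]; 
    if len(q)<5: print(name,'few');return
    r=cv2.minAreaRect(q[:,:2].astype(np.float32)); print(name,len(q),np.round(r[0],4),np.round(r[1],4),round(r[2],1),'z',q[:,2].min().round(3),q[:,2].max().round(3), q.mean(0).round(4))
v,u=np.indices(P.shape[:2]); 
reg=lambda a,b,c,d:(u>a/1.5625)&(u<b/1.5625)&(v>c/1.5625)&(v<d/1.5625)
S=reg(365,430,275,350); box(S&(P[...,2]>.07),'loose top'); box(S&(P[...,2]>.025)&(P[...,2]<.06),'stand'); 
T=reg(525,670,285,370); 
box(T&(P[...,2]>.012),'tray'); box(T&(P[...,2]>.085),'high');box(T&(P[...,2]>.110),'tab')
for n,a in (('dish',(410,470,185,242)),('jar',(535,580,185,230)),('green',(485,520,350,395)),('red',(590,625,385,428)),('yel',(562,615,236,272))): box(reg(*a)&(P[...,2]>.012),n)
E
```

```text
loose top 144 [0.5342 0.1785] [0.0124 0.0606] 69.2 z 0.071 0.128 [0.5325 0.1779 0.113 ]
stand 105 [0.5332 0.1789] [0.0256 0.0739] 68.9 z 0.025 0.059 [0.5251 0.1754 0.0417]
tray 1698 [ 0.5111 -0.1809] [0.0763 0.202 ] 16.9 z 0.012 0.124 [ 0.5064 -0.174   0.064 ]
high 501 [ 0.5044 -0.1564] [0.0545 0.1493] 15.0 z 0.085 0.124 [ 0.5103 -0.1802  0.1033]
tab 56 [ 0.5132 -0.1788] [0.0419 0.0916] 16.1 z 0.11 0.124 [ 0.5133 -0.1881  0.1155]
dish 246 [0.7287 0.1046] [0.0868 0.0868] 45.9 z 0.012 0.025 [0.7314 0.1046 0.0159]
jar 368 [ 0.7321 -0.1148] [0.0525 0.0532] 35.8 z 0.013 0.077 [ 0.7284 -0.1117  0.0576]
green 237 [ 0.4235 -0.0154] [0.028  0.0607] 71.3 z 0.014 0.106 [ 0.421  -0.0125  0.0682]
red 303 [ 0.3717 -0.1957] [0.0282 0.0601] 84.4 z 0.013 0.119 [ 0.3707 -0.1913  0.0702]
yel 290 [ 0.6486 -0.1704] [0.0283 0.0607] 17.3 z 0.012 0.118 [ 0.6432 -0.1668  0.0673]
```

View pics/c.png

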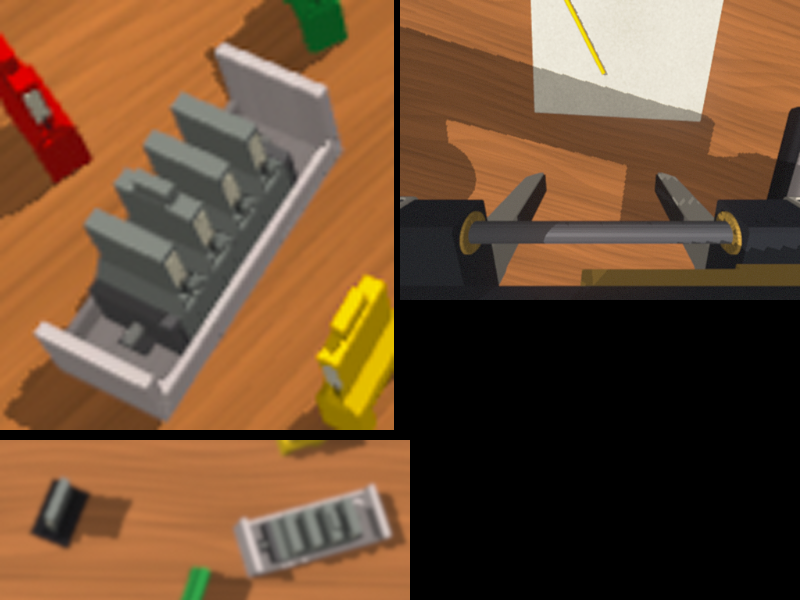

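```bash
python3 - <<'E'
from h import *
print(np.array(arm.read_camera('wrist')['mount']).round(3), arm.read_camera('wrist')['intrinsics'])
for n in('scene','top'):
    P=np.load(n+'.npz')['P'].reshape(-1,3); P=P[~np.isnan(P[:,0])]
    for name,c,zl,zh in (('loose',(.534,.178),.117,.126),('loose70+',(.534,.178),.07,.126)):
        m=(np.hypot(P[:,0]-c[0],P[:,1]-c[1])<.05)&(P[:,2]>zl)&(P[:,2]<zh); q=P[m]; print(n,name,len(q),cv2.minAreaRect(q[:,:2].astype(np.float32)), np.percentile(q[:,2],[50,95]))
    a=np.radians(16); ex=np.array([np.cos(a),np.sin(a)]); ey=np.array([-ex[1],ex[0]]); o=np.array([.511,-.181])
    X=(P[:,:2]-o)@ex; Y=(P[:,:2]-o)@ey
    m=(abs(X)<.045)&(abs(Y)<.12)&(P[:,2]>.095)&(P[:,2]<.111)
    print(n,'row tops y hist'); h,e=np.histogram(Y[m],np.arange(-.1,.1,.004)); print([(round(e[i],3),int(h[i])) for i in range(len(h)) if h[i]])
    m=(abs(X)<.045)&(abs(Y)<.12)&(P[:,2]>.1125); print('tab',X[m].mean(),Y[m].mean(),m.sum())
E
```

```text
[[ 0.    -0.958 -0.288  0.08 ]
 [ 1.     0.    -0.001  0.   ]
 [ 0.001 -0.288  0.958 -0.082]
 [ 0.     0.     0.     1.   ]] [[273.23727909   0.         256.35271323]
 [  0.         273.23727909 189.78866585]
 [  0.           0.           1.        ]]
scene loose 113 ((0.5381231307983398, 0.17424246668815613), (0.014202377758920193, 0.0606820322573185), 69.58221435546875) [0.12094899 0.12320849]
scene loose70+ 323 ((0.538239061832428, 0.17426404356956482), (0.01466372236609459, 0.06283149868249893), 70.38245391845703) [0.10626733 0.1227296 ]
scene row tops y hist
[(np.float64(-0.056), 50), (np.float64(-0.052), 55), (np.float64(-0.048), 52), (np.float64(-0.044), 45), (np.float64(-0.028), 48), (np.float64(-0.024), 45), (np.float64(-0.02), 26), (np.float64(-0.016), 22), (np.float64(0.0), 47), (np.float64(0.004), 53), (np.float64(0.008), 49), (np.float64(0.012), 37), (np.float64(0.028), 46), (np.float64(0.032), 54), (np.float64(0.036), 43), (np.float64(0.04), 41), (np.float64(0.044), 1)]
tab 0.003857980666483274 -0.019548469270603625 63
top loose 87 ((0.5348811745643616, 0.17844688892364502), (0.012004805728793144, 0.05935225635766983), 69.21633911132812) [0.1215944  0.12475897]
top loose70+ 140 ((0.5342394113540649, 0.17850235104560852), (0.01235662866383791, 0.060590486973524094), 69.20879364013672) [0.11892062 0.12449245]
top row tops y hist
[(np.float64(-0.052), 3), (np.float64(-0.048), 26), (np.float64(-0.044), 24), (np.float64(-0.04), 42), (np.float64(-0.036), 6), (np.float64(-0.024), 2), (np.float64(-0.02), 15), (np.float64(-0.016), 16), (np.float64(-0.012), 37), (np.float64(-0.008), 7), (np.float64(0.004), 3), (np.float64(0.008), 30), (np.float64(0.012), 27), (np.float64(0.016), 36), (np.float64(0.02), 6), (np.float64(0.032), 2), (np.float64(0.036), 28), (np.float64(0.04), 31), (np.float64(0.044), 33), (np.float64(0.048), 5)]
tab -0.00035395434662635763 -0.012770241716430174 33
```

```bash
python3 -m crank '[[[4.3,-2.2,0],[0,0,0]],[[4.3,-2.2,0],[0,0,0]],[[4.3,-2.2,0],[0,0,0]],[[4.3,-2.2,0],[0,0,0]],[[4.3,-2.2,0],[0,0,0]],[[4.3,-2.2,0],[0,0,0]],[[4.3,-2.2,0],[0,0,0]],[[4.3,-2.2,0],[0,0,0]],[[4.3,-2.2,0],[0,0,0]],[[4.3,-2.2,0],[0,0,0]]]' 100 30
python3 - <<'E'
from h import *
import time
c=cam('wrist');c=cam('wrist'); P=cloud(c); np.savez('wt.npz',P=P,f=c['frame']); cv2.imwrite('pics/d.png',cv2.resize(c['frame'],(800,600)))
s=arm.read_state(); print(s['time'],s['tcp_pos'],s['tool_rot'])
E
```

```text
time: 1.5
tcp_pos: [0.5104, -0.1839, 0.3028]
tool_rot: [3.105, 0.479, 0.0]
ft_force: [-0.4, -0.1, -0.0]
width: 0.0928
1.6 [ 0.51150385 -0.18253339  0.30253018] [-3.10368833e+00 -4.83688919e-01 -8.79954991e-04]
```

View pics/d.png

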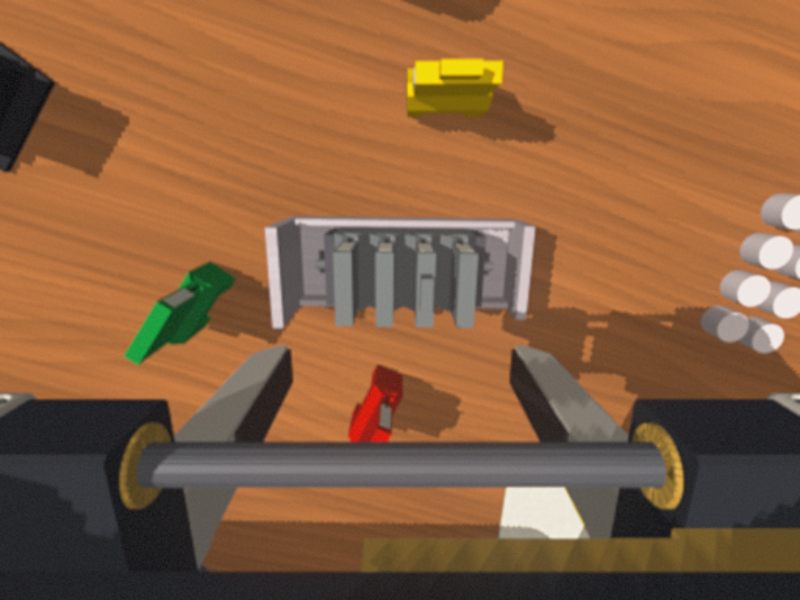

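The tray's tall wall is on the left (275,270). The four cassette tops are at columns 345, 385, 425 and 465, and the tab is on the third (426,290). The target seam is therefore between columns 385 and 425.

```bash
cat >> h.py <<'E'
def row(P,o=(.511,-.181),yaw=16.,zl=.098,zh=.110,n=5):
    """bodies' centres in the tray frame guess, by z slab + 1D clustering; returns world xy, size and angle"""
    P=P.reshape(-1,3); P=P[~np.isnan(P[:,0])]; a=np.radians(yaw); ex=np.array([np.cos(a),np.sin(a)]); ey=np.array([-ex[1],ex[0]])
    d=P[:,:2]-np.array(o); X=d@ex; Y=d@ey; m=(abs(X)<.045)&(abs(Y)<.078)&(P[:,2]>zl)&(P[:,2]<zh)
    q=P[m]; Y=Y[m]; i=np.argsort(Y); q=q[i]; Y=Y[i]
    for g in np.split(np.arange(len(Y)),np.where(np.diff(Y)>.004)[0]+1):
        if len(g)<10: continue
        r=cv2.minAreaRect(q[g][:,:2].astype(np.float32)); print(len(g),np.round(r[0],4),np.round(r[1],4),round(r[2],1),'z',np.median(q[g][:,2]).round(4),'localY',((np.array(r[0])-o)@ey).round(4),'X',((np.array(r[0])-o)@ex).round(4))
E
python3 - <<'E'
from h import *
P=np.load('wt.npz')['P']; row(P)
q=P.reshape(-1,3); q=q[~np.isnan(q[:,0])]
m=(q[:,2]>.010)&(np.hypot(q[:,0]-.511,q[:,1]+.181)<.125)&(q[:,2]<.13)
o=np.array([.511,-.181]);a=np.radians(16);ex=np.array([np.cos(a),np.sin(a)]);ey=np.array([-ex[1],ex[0]])
d=q[:,:2]-o;X=d@ex;Y=d@ey;m&=(abs(X)<.05)&(abs(Y)<.12)
print('tray',cv2.minAreaRect(q[m][:,:2].astype(np.float32)), 'tall top', np.median(q[m&(Y>.09)&(q[:,2]>.07)],0), 'desk z', np.median(q[(q[:,2]<.01)][:,2]))
t=m&(q[:,2]>.113); print('tab',q[t].mean(0),t.sum(), Y[t].mean())
f=m&(q[:,2]<.016)&(q[:,2]>-.0); print('floor z',np.median(q[f][:,2]))
E
```

```text
602 [ 0.5275 -0.2231] [0.0523 0.0124] 17.0 z 0.1061 localY -0.045 X 0.0042
367 [ 0.5197 -0.1962] [0.0526 0.012 ] 16.7 z 0.1061 localY -0.017 X 0.0041
584 [ 0.5118 -0.1691] [0.0518 0.012 ] 17.2 z 0.1062 localY 0.0112 X 0.004
594 [ 0.5034 -0.1427] [0.052  0.0122] 16.9 z 0.1061 localY 0.0389 X 0.0033
tray ((0.5152425765991211, -0.1830124408006668), (0.07641293108463287, 0.20052562654018402), 16.831676483154297) tall top [ 0.49141235 -0.08937716  0.08026436] desk z 0.00023420507557805892
tab [ 0.52022976 -0.19585439  0.11993697] 203 -0.016823024232008703
floor z 0.013446572317969363
```

```bash
python3 -m crank '[[[1.9,-4.8,0],[0,0,0]],[[1.9,-4.8,0],[0,0,0]],[[1.9,-4.8,0],[0,0,0]],[[1.9,-4.8,0],[0,0,0]],[[1.9,-4.8,0],[0,0,0]],[[1.9,-4.8,0],[0,0,0]],[[1.9,-4.8,0],[0,0,0]],[[0,0,0],[0,0,-10.4]],[[0,0,0],[0,0,-10.4]],[[0,0,0],[0,0,-10.4]]]'
cat >> h.py <<'E'
def loose(P,c,zl=.115,zh=.13,r=.045):
    q=P.reshape(-1,3); q=q[~np.isnan(q[:,0])]; q=q[(np.hypot(q[:,0]-c[0],q[:,1]-c[1])<r)&(q[:,2]>zl)&(q[:,2]<zh)]
    R_=cv2.minAreaRect(q[:,:2].astype(np.float32)); print('loose',len(q),np.round(R_[0],4),np.round(R_[1],4),round(R_[2],2),'z',np.median(q[:,2]).round(4)); return q
def toolpose():
    s=arm.read_state(); M=R.from_rotvec(s['tool_rot']).as_matrix(); print('t',round(s['time'],2),'tcp',s['tcp_pos'].round(4),'yaw(tool y)',np.degrees(np.arctan2(M[1,1],M[0,1])).round(2),'tilt',M[:2,2].round(4),'F',s['ft_force'].round(2),'M',s['torque'].round(2),'w',s['width'].round(4),'joints',s['joints'].round(2)); return np.array(s['tcp_pos']),M
E
python3 - <<'E'
from h import *
arm.read_camera('wrist'); c=cam('wrist'); P=cloud(c); p,M=toolpose(); loose(P,(.535,.177)); loose(P,(.535,.177),.06)
print((M.T@(np.array([.535,.177,p[2]])-p)).round(4))
E
```

```text
time: 2.85
tcp_pos: [0.535, 0.1748, 0.3026]
tool_rot: [2.858, 1.304, -0.001]
ft_force: [0.0, -0.1, 0.2]
width: 0.093Traceback (most recent call last):
  File "<stdin>", line 2, in <module>
  File "h.py", line 26, in toolpose
    s=arm.read_state(); M=R.from_rotvec(s['tool_rot']).as_matrix(); print('t',round(s['time'],2),'tcp',s['tcp_pos'].round(4),'yaw(tool y)',np.degrees(np.arctan2(M[1,1],M[0,1])).round(2),'tilt',M[:2,2].round(4),'F',s['ft_force'].round(2),'M',s['torque'].round(2),'w',s['width'].round(4),'joints',s['joints'].round(2)); return np.array(s['tcp_pos']),M
                                                                                                                                                                                                                                                                          ^^^^^^^^^^^^^^^^
AttributeError: 'float' object has no attribute 'round'
```

```bash
sed -i "s/s\['width'\].round(4)/round(s['width'],4)/" h.py
python3 - <<'E'
from h import *
c=cam('wrist'); P=cloud(c); p,M=toolpose(); loose(P,(.535,.177)); loose(P,(.535,.177),.06)
print((M.T@(np.array([.535,.177,p[2]])-p)).round(4))
E
```

```text
t 3.0 tcp [0.5351 0.1748 0.3027] yaw(tool y) -41.48 tilt [-0.0002 -0.0001] F [-0.37 -0.43  0.48] M [-0.04 -0.01  0.  ] w 0.0932 joints [ 0.23  0.37  1.62 -0.    1.15  0.96]
loose 770 [0.5387 0.1774] [0.0124 0.0599] 69.16 z 0.1211
loose 1344 [0.5389 0.1775] [0.0126 0.0603] 69.44 z 0.1201
[ 0.0016 -0.0015 -0.    ]
```

```bash
python3 -m crank '[[[0,0,0],[0,0,-10.4]],[[0,0,0],[0,0,-10.4]],[[0.38,0.25,0],[0,0,0]],[[0,0,2.5],[0,0,0]],[[0,0,2.5],[0,0,0]],[[0,0,2.5],[0,0,0]],[[0,0,2.5],[0,0,0]],[[0,0,2.5],[0,0,0]],[[0,0,1.6],[0,0,0]],[[0,0,0.6],[0,0,0]]]'
python3 - <<'E'
from h import *
toolpose(); c=cam('wrist'); P=cloud(c); p,M=toolpose(); q=loose(P,p[:2],r=.06,zl=.116,zh=.126)
E
```

```text
time: 4.25
tcp_pos: [0.5387, 0.1779, 0.155]
tool_rot: [-2.583, -1.787, 0.001]
ft_force: [-0.1, 0.6, 0.8]
width: 0.0934
t 4.25 tcp [0.5387 0.1779 0.155 ] yaw(tool y) -20.65 tilt [-0.0009 -0.0002] F [-0.07  0.6   0.78] M [-0.06 -0.07  0.02] w 0.0934 joints [0.24 0.57 1.72 0.   0.85 0.6 ]
t 4.3 tcp [0.5387 0.1779 0.1549] yaw(tool y) -20.61 tilt [-0.0008 -0.0002] F [-0.7  -0.68 -1.12] M [-0.08  0.02  0.  ] w 0.0932 joints [0.24 0.57 1.72 0.   0.85 0.6 ]
loose 3450 [0.5393 0.1794] [0.0157 0.1188] 69.29 z 0.1209
```

```bash
python3 -m crank '[[[0,0,0],[0,0,0]],[[0,0,0],[0,0,0]],[[0,0,0],[0,0,0]],[[0,0,0],[0,0,0]],[[0,0,0],[0,0,0]],[[0,0,0],[0,0,0]],[[0,0,0],[0,0,0]],[[0,0,0],[0,0,0]],[[0,0,0],[0,0,0]],[[0,0,0],[0,0,0]]]' 0 35
python3 - <<'E'
from h import *
c=cam('wrist'); P=cloud(c); p,M=toolpose(); q=P.reshape(-1,3); L=(q-p)@M
m=(abs(L[:,1])<.027)&(abs(L[:,0])<.02)&(abs(L[:,2]-.034)<.006); print(m.sum(), 'tool x range',np.percentile(L[m,0],[1,50,99]), 'slope', np.polyfit(L[m,1],L[m,0],1))
E
```

```text
time: 5.55
tcp_pos: [0.5389, 0.178, 0.156]
tool_rot: [2.581, 1.791, 0.001]
ft_force: [-0.6, 0.0, 5.6]
width: 0.06
t 5.6 tcp [0.5389 0.178  0.156 ] yaw(tool y) -20.48 tilt [0.0004 0.0001] F [-1.38  0.3   5.72] M [-0.01  0.19 -0.05] w 0.0599 joints [0.24 0.57 1.72 0.   0.85 0.59]
2337 tool x range [-0.00365238  0.00250977  0.0058966 ] slope [-0.00225442  0.00202087]
```

```bash
python3 -m crank '[[[0,0,-1],[0,0,0]],[[0,0,-2.5],[0,0,0]],[[0,0,-3.5],[0,0,0]],[[0,0,-3.5],[0,0,0]],[[0,0,-3.0],[0,0,0]],[[0,0,-1],[0,0,0]],[[0,0,0],[0,0,-9.35]],[[0,0,0],[0,0,-9.35]],[[0,0,0],[0,0,-9.35]],[[0,0,0],[0,0,-9.35]]]'
python3 -m crank '[[[-2,-0.7,0],[0,0,0]],[[-3.7,-1.4,0],[0,0,0]],[[-4.4,-1.7,0],[0,0,0]],[[-4.4,-1.7,0],[0,0,0]],[[-4.4,-1.7,0],[0,0,0]],[[-4.4,-1.7,0],[0,0,0]],[[-4.4,-1.7,0],[0,0,0]],[[-3.7,-1.4,0],[0,0,0]],[[-2.2,-0.8,0],[0,0,0]],[[0,0,0],[0,0,0]]]'
cat >> h.py <<'E'
def held(P,p,M):
    L=(P-p)@M; m=(abs(L[...,1])<.026)&(abs(L[...,0])<.02)&(abs(L[...,2]-.034)<.012)
    l=L[m]; zt=np.median(l[:,2]); t=l[abs(l[:,2]-zt)<.004]
    print('held top: n',len(t),'tool z',zt.round(4),'x 1,99%',np.percentile(t[:,0],[1,99]).round(4),'tool y slopes',np.polyfit(t[:,1],t[:,0],1).round(4)); return m
E
python3 - <<'E'
from h import *
c=cam('wrist'); P=cloud(c); p,M=toolpose(); m=held(P,p,M); print((M.T@(np.array([.5157,-.1826,p[2]])-p)).round(4)); row(P,yaw=16.9)
cv2.imwrite('pics/e.png',cv2.resize(c['frame'],(800,600))); np.savez('e.npz',P=P,p=p,M=M)
E
```

```text
time: 6.85
tcp_pos: [0.5384, 0.1778, 0.2996]
tool_rot: [-1.863, -2.528, 0.002]
ft_force: [-0.7, -0.5, -1.0]
width: 0.0596
time: 8.1
tcp_pos: [0.5132, -0.1826, 0.3001]
tool_rot: [-1.877, -2.518, 0.001]
ft_force: [0.0, -0.0, -0.7]
width: 0.0603
t 8.15 tcp [ 0.5134 -0.1815  0.3002] yaw(tool y) 16.7 tilt [-0.0009  0.0005] F [ 0.07  1.08 -1.13] M [-0.04 -0.11  0.05] w 0.0601 joints [-0.43  0.34  1.67  0.    1.13 -0.72]
held top: n 2179 tool z 0.0354 x 1,99% [-0.0043  0.0053] tool y slopes [-0.0046  0.0012]
[-0.0017  0.0019 -0.    ]
290 [ 0.5178 -0.1918] [0.0519 0.0056] 15.6 z 0.1056 localY -0.0123 X 0.0033
646 [ 0.5109 -0.169 ] [0.0519 0.0124] 16.9 z 0.106 localY 0.0115 X 0.0034
666 [ 0.5026 -0.1421] [0.0519 0.0119] 16.9 z 0.106 localY 0.0397 X 0.0033
```

View pics/e.png

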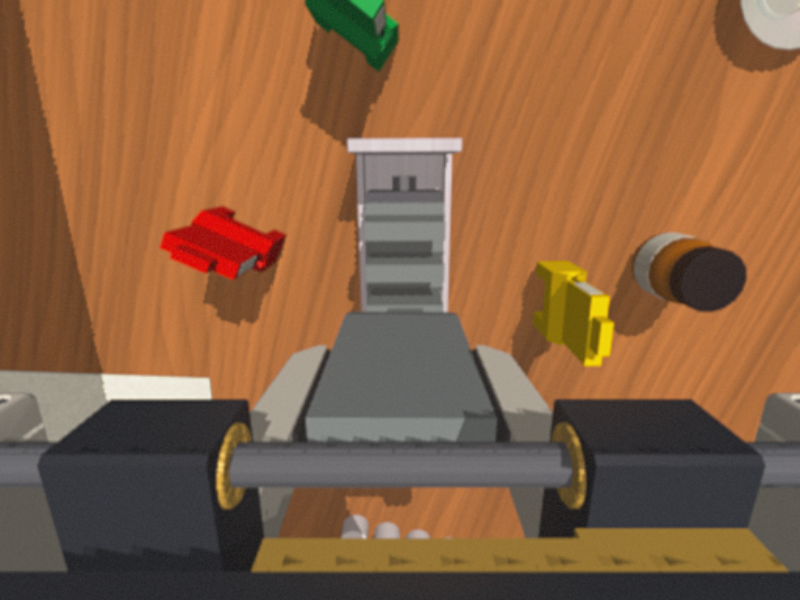

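```bash
python3 - <<'E'
from h import *
d=np.load('e.npz'); L=(d['P']-d['p'])@d['M']
m=(abs(L[...,1])<.022)&(L[...,2]>.045)&(L[...,2]<.13)&(abs(L[...,0]-.005)<.008); l=L[m]; print('face n',m.sum(),'x by z fit',np.polyfit(l[:,2],l[:,0],1),'med x',np.median(l[:,0]), 'z range',l[:,2].min(),l[:,2].max())
for z in (.05,.06,.08,.1,.12): 
    k=abs(l[:,2]-z)<.004; print(z,k.sum(),np.median(l[k,0]) if k.any() else None)
A=L.reshape(-1,3); k=(abs(A[:,0])<.03)&(abs(A[:,2]-.07)<.02); print('y extents',np.percentile(A[k&(abs(A[:,1])<.033),1],[1,99]))
E
```

```text
face n 3689 x by z fit [0.00176333 0.0045451 ] med x 0.004687585511385946 z range 0.04500034151030846 0.12994903799800556
0.05 606 0.004613926044922835
0.06 505 0.004632467829981513
0.08 349 0.004710465034103273
0.1 259 0.004707686212360928
0.12 202 0.004743392392723634
y extents [-0.0325615   0.03220643]
```

```bash
python3 -m crank '[[[0,0.17,0],[0,0,-0.2]],[[0,0,1.2],[0,0,0]],[[0,0,1.5],[0,0,0]],[[0,0,1.5],[0,0,0]],[[0,0,1.5],[0,0,0]],[[0,0,1.2],[0,0,0]],[[0,0,0.8],[0,0,0]],[[0,0,0.5],[0,0,0]],[[0,0,0.3],[0,0,0]],[[0,0,0],[0,0,0]]]'
python3 - <<'E'
from h import *
for i in range(2):
    c=cam('wrist'); p,M=toolpose()
print((M.T@(np.array([.5157,-.1826,p[2]])-p)).round(4)); row(cloud(c),yaw=16.9)
E
```

```text
time: 9.4
tcp_pos: [0.5158, -0.1803, 0.2158]
tool_rot: [1.866, 2.527, 0.0]
ft_force: [0.2, 0.4, -0.7]
width: 0.0596
t 9.45 tcp [ 0.5158 -0.1803  0.216 ] yaw(tool y) 17.12 tilt [ 0.0003 -0.0001] F [ 0.83 -0.09 -0.89] M [ 0.03 -0.05  0.09] w 0.0598 joints [-0.42  0.45  1.74  0.    0.95 -0.72]
t 9.5 tcp [ 0.5158 -0.1803  0.216 ] yaw(tool y) 17.12 tilt [ 0.0005 -0.0002] F [ 0.42  0.26 -1.09] M [ 0.02 -0.1   0.05] w 0.0596 joints [-0.42  0.45  1.74  0.    0.95 -0.72]
[-0.0021 -0.0008  0.    ]
1497 [ 0.5119 -0.1691] [0.0601 0.0134] 16.9 z 0.106 localY 0.0111 X 0.0043
1362 [ 0.503  -0.1423] [0.0522 0.0123] 17.1 z 0.1061 localY 0.0394 X 0.0036
```

```bash
python3 -m crank '[[[-0.08,0,0.2],[0,0,0]],[[0,0,0.2],[0,0,0]],[[0,0,0.2],[0,0,0]],[[0,0,0.2],[0,0,0]],[[0,0,0.2],[0,0,0]],[[0,0,0.15],[0,0,0]],[[0,0,0.15],[0,0,0]],[[0,0,0.15],[0,0,0]],[[0,0,0.15],[0,0,0]],[[0,0,0.15],[0,0,0]]]'
python3 - <<'E'
from h import *
c=cam('wrist'); p,M=toolpose(); P=cloud(c); row(P,yaw=16.9); held(P,p,M)
E
```

```text
time: 10.75
tcp_pos: [0.5167, -0.1815, 0.1996]
tool_rot: [1.864, 2.525, 0.001]
ft_force: [-1.2, -0.7, 13.3]
width: 0.0599
t 10.8 tcp [ 0.5167 -0.1815  0.1994] yaw(tool y) 17.12 tilt [ 0.0024 -0.0012] F [-0.73 -0.37 10.56] M [-0.19  0.14  0.05] w 0.0599 joints [-0.42  0.48  1.75 -0.    0.91 -0.72]
2038 [ 0.5126 -0.1694] [0.0599 0.0161] 16.8 z 0.1059 localY 0.0106 X 0.0049
1583 [ 0.5025 -0.1414] [0.0521 0.0122] 16.9 z 0.1061 localY 0.0403 X 0.0034
held top: n 2176 tool z 0.0352 x 1,99% [-0.0034  0.0063] tool y slopes [-0.002   0.0022]
```

```bash
python3 -m crank '[[[0,0,0.1],[0,0,0]],[[0,0,0.1],[0,0,0]],[[0,0,0.1],[0,0,0]],[[0,0,0.1],[0,0,0]],[[0,0,0.1],[0,0,0]],[[0,0,0.1],[0,0,0]],[[0,0,0.1],[0,0,0]],[[0,0,0.1],[0,0,0]],[[0,0,0.1],[0,0,0]],[[0,0,0.1],[0,0,0]]]'
python3 - <<'E'
from h import *
c=cam('wrist'); p,M=toolpose(); P=cloud(c); row(P,yaw=16.9); held(P,p,M)
E
```

```text
time: 12.05
tcp_pos: [0.5165, -0.1812, 0.1889]
tool_rot: [1.865, 2.526, 0.001]
ft_force: [1.2, -0.2, 6.3]
width: 0.0597
t 12.1 tcp [ 0.5164 -0.1812  0.1888] yaw(tool y) 17.12 tilt [ 0.0015 -0.0005] F [0.65 1.02 5.08] M [-0.05 -0.18 -0.  ] w 0.0597 joints [-0.42  0.49  1.76  0.    0.89 -0.72]
2505 [ 0.5117 -0.1674] [0.0778 0.0195] 16.6 z 0.1059 localY 0.0128 X 0.0047
1803 [ 0.5015 -0.1379] [0.0521 0.0124] 17.2 z 0.1061 localY 0.044 X 0.0034
held top: n 2167 tool z 0.0353 x 1,99% [-0.0035  0.0062] tool y slopes [-0.004   0.0022]
```

```bash
python3 -m crank '[[[0,0,0.1],[0,0,0]],[[0,0,0.1],[0,0,0]],[[0,0,0.1],[0,0,0]],[[0,0,0.1],[0,0,0]],[[0,0,0.1],[0,0,0]],[[0,0,0.1],[0,0,0]],[[0,0,0.1],[0,0,0]],[[0,0,0.05],[0,0,0]],[[0,0,0],[0,0,0]],[[0,0,0],[0,0,0]]]' - 20
cat > chk.py <<'E'
from h import *
s=arm.read_state(); c=cam('wrist'); p,M=toolpose(); P=cloud(c); held(P,p,M); print('nose z',(p[2]-.1502).round(4),'Fz prev',s['ft_force'][2].round(2))
E
python3 chk.py
```

```text
time: 13.35
tcp_pos: [0.5162, -0.1811, 0.1808]
tool_rot: [1.866, 2.527, 0.0]
ft_force: [2.5, -1.1, 1.2]
width: 0.06
t 13.4 tcp [ 0.5161 -0.1811  0.1808] yaw(tool y) 17.12 tilt [ 0.0006 -0.0002] F [ 1.63 -1.24  1.64] M [-0.24 -0.65  0.03] w 0.0601 joints [-0.42  0.5   1.76  0.    0.88 -0.72]
held top: n 2178 tool z 0.0353 x 1,99% [-0.0033  0.0062] tool y slopes [-0.0039  0.0022]
nose z 0.0306 Fz prev 1.21
```

```bash
python3 -m crank '[[[0,0,0.02],[0,0,0]],[[0,0,0.02],[0,0,0]],[[0,0,0.02],[0,0,0]],[[0,0,0.02],[0,0,0]],[[0,0,0.02],[0,0,0]],[[0,0,0.02],[0,0,0]],[[0,0,0.02],[0,0,0]],[[0,0,0.02],[0,0,0]],[[0,0,0.02],[0,0,0]],[[0,0,0.02],[0,0,0]]]'
python3 chk.py
```

```text
time: 14.65
tcp_pos: [0.5159, -0.181, 0.1787]
tool_rot: [-1.866, -2.527, 0.0]
ft_force: [0.2, -1.2, 0.8]
width: 0.06
t 14.7 tcp [ 0.5159 -0.181   0.1787] yaw(tool y) 17.12 tilt [-0.0001  0.0001] F [ 1.26 -0.95  1.79] M [-0.33 -0.12 -0.01] w 0.06 joints [-0.42  0.51  1.76  0.    0.87 -0.72]
held top: n 2184 tool z 0.0353 x 1,99% [-0.0034  0.0062] tool y slopes [-0.0028  0.0022]
nose z 0.0285 Fz prev 0.82
```

```bash
python3 -m crank '[[[0,0,0.02],[0,0,0]],[[0,0,0.02],[0,0,0]],[[0,0,0.02],[0,0,0]],[[0,0,0.02],[0,0,0]],[[0,0,0.02],[0,0,0]],[[0,0,0.02],[0,0,0]],[[0,0,0.02],[0,0,0]],[[0,0,0.02],[0,0,0]],[[0,0,0.02],[0,0,0]],[[0,0,0.02],[0,0,0]]]'
python3 chk.py
```

```text
time: 15.95
tcp_pos: [0.5159, -0.1811, 0.1767]
tool_rot: [-1.866, -2.527, -0.0]
ft_force: [-0.6, -1.1, 2.2]
width: 0.0603
t 16.0 tcp [ 0.516  -0.181   0.1767] yaw(tool y) 17.12 tilt [-0.0001  0.    ] F [ 0.22 -1.13  2.33] M [-0.21 -0.21  0.1 ] w 0.0601 joints [-0.42  0.51  1.77 -0.    0.87 -0.72]
held top: n 2180 tool z 0.0353 x 1,99% [-0.0034  0.0062] tool y slopes [-0.0023  0.0022]
nose z 0.0265 Fz prev 2.21
```

```bash
python3 -m crank '[[[0,0,0.012],[0,0,0]],[[0,0,0.012],[0,0,0]],[[0,0,0.012],[0,0,0]],[[0,0,0.012],[0,0,0]],[[0,0,0.012],[0,0,0]],[[0,0,0.012],[0,0,0]],[[0,0,0.012],[0,0,0]],[[0,0,0.012],[0,0,0]],[[0,0,0.012],[0,0,0]],[[0,0,0.012],[0,0,0]]]'
python3 chk.py
```

```text
time: 17.25
tcp_pos: [0.516, -0.1811, 0.1755]
tool_rot: [-1.866, -2.527, -0.0]
ft_force: [0.8, -0.4, 3.1]
width: 0.0601
t 17.3 tcp [ 0.516  -0.1811  0.1755] yaw(tool y) 17.12 tilt [-0.  0.] F [-0.01 -0.31  1.83] M [-0.13 -0.16  0.09] w 0.06 joints [-0.42  0.51  1.77  0.    0.87 -0.72]
held top: n 2185 tool z 0.0354 x 1,99% [-0.0034  0.0063] tool y slopes [-0.0013  0.0023]
nose z 0.0253 Fz prev 3.11
```

```bash
python3 -c "
from h import *
for i in range(3): print(arm.read_state()['ft_force'][2].round(2)); arm.read_camera('top')"
```

```text
1.83
1.02
1.28
```

```bash
python3 -m crank '[[[0,0,0.015],[0,0,0]],[[0,0,0.015],[0,0,0]],[[0,0,0.015],[0,0,0]],[[0,0,0.015],[0,0,0]],[[0,0,0.015],[0,0,0]],[[0,0,0.015],[0,0,0]],[[0,0,0.015],[0,0,0]],[[0,0,0.015],[0,0,0]],[[0,0,0.015],[0,0,0]],[[0,0,0.015],[0,0,0]]]'
python3 chk.py
```

```text
time: 18.7
tcp_pos: [0.516, -0.1811, 0.174]
tool_rot: [-1.866, -2.527, -0.0]
ft_force: [0.9, -0.4, 2.3]
width: 0.0599
t 18.75 tcp [ 0.5159 -0.1811  0.174 ] yaw(tool y) 17.12 tilt [-0.  0.] F [-0.18  0.44  0.8 ] M [-0.11 -0.15  0.05] w 0.0603 joints [-0.42  0.51  1.77 -0.    0.86 -0.72]
held top: n 2178 tool z 0.0354 x 1,99% [-0.0034  0.0063] tool y slopes [-0.0015  0.0023]
nose z 0.0238 Fz prev 2.33
```

```bash
python3 -m crank '[[[0,0,0.015],[0,0,0]],[[0,0,0.015],[0,0,0]],[[0,0,0.015],[0,0,0]],[[0,0,0.015],[0,0,0]],[[0,0,0.015],[0,0,0]],[[0,0,0.015],[0,0,0]],[[0,0,0.015],[0,0,0]],[[0,0,0.015],[0,0,0]],[[0,0,0.015],[0,0,0]],[[0,0,0.015],[0,0,0]]]'
python3 chk.py
```

```text
time: 20.0
tcp_pos: [0.516, -0.181, 0.1725]
tool_rot: [-1.866, -2.527, -0.0]
ft_force: [-0.5, -1.3, 2.3]
width: 0.0596
t 20.05 tcp [ 0.516  -0.1811  0.1725] yaw(tool y) 17.12 tilt [-0.  0.] F [ 0.59 -0.23  1.42] M [-0.13 -0.11  0.05] w 0.0599 joints [-0.42  0.51  1.77  0.    0.86 -0.72]
held top: n 2187 tool z 0.0353 x 1,99% [-0.0033  0.0062] tool y slopes [-0.0029  0.0022]
nose z 0.0223 Fz prev 2.32
```

```bash
python3 -m crank '[[[0,0,0.015],[0,0,0]],[[0,0,0.015],[0,0,0]],[[0,0,0.015],[0,0,0]],[[0,0,0.015],[0,0,0]],[[0,0,0.015],[0,0,0]],[[0,0,0.015],[0,0,0]],[[0,0,0.015],[0,0,0]],[[0,0,0.015],[0,0,0]],[[0,0,0.015],[0,0,0]],[[0,0,0.015],[0,0,0]]]'
python3 chk.py
```

```text
time: 21.3
tcp_pos: [0.516, -0.1811, 0.171]
tool_rot: [-1.866, -2.527, -0.0]
ft_force: [0.0, -1.6, 1.7]
width: 0.0598
t 21.35 tcp [ 0.516 -0.181  0.171] yaw(tool y) 17.12 tilt [ 0.0001 -0.    ] F [-0.65 -0.85  1.75] M [-0.08 -0.13  0.12] w 0.0598 joints [-0.42  0.52  1.77 -0.    0.86 -0.72]
held top: n 2186 tool z 0.0354 x 1,99% [-0.0034  0.0063] tool y slopes [-0.0018  0.0022]
nose z 0.0208 Fz prev 1.73
```

```bash
python3 -m crank '[[[0,0,0.015],[0,0,0]],[[0,0,0.015],[0,0,0]],[[0,0,0.015],[0,0,0]],[[0,0,0.015],[0,0,0]],[[0,0,0.015],[0,0,0]],[[0,0,0.015],[0,0,0]],[[0,0,0.015],[0,0,0]],[[0,0,0.015],[0,0,0]],[[0,0,0.015],[0,0,0]],[[0,0,0.015],[0,0,0]]]'
python3 chk.py
```

```text
time: 22.6
tcp_pos: [0.516, -0.1811, 0.1695]
tool_rot: [1.866, 2.527, -0.0]
ft_force: [0.5, -0.4, 1.7]
width: 0.0601
t 22.65 tcp [ 0.5159 -0.181   0.1695] yaw(tool y) 17.12 tilt [-0.0001  0.    ] F [ 0.45 -0.01  2.16] M [-0.08 -0.12  0.03] w 0.0601 joints [-0.42  0.52  1.77  0.    0.85 -0.72]
held top: n 2179 tool z 0.0353 x 1,99% [-0.0034  0.0062] tool y slopes [-0.0011  0.0022]
nose z 0.0193 Fz prev 1.73
```

```bash
python3 -m crank '[[[0,0,0.015],[0,0,0]],[[0,0,0.015],[0,0,0]],[[0,0,0.015],[0,0,0]],[[0,0,0.015],[0,0,0]],[[0,0,0.015],[0,0,0]],[[0,0,0.015],[0,0,0]],[[0,0,0.015],[0,0,0]],[[0,0,0.015],[0,0,0]],[[0,0,0.015],[0,0,0]],[[0,0,0.015],[0,0,0]]]'
python3 chk.py
```

```text
time: 23.9
tcp_pos: [0.516, -0.1811, 0.1681]
tool_rot: [1.866, 2.527, 0.0]
ft_force: [0.9, 0.1, 2.6]
width: 0.06
t 23.95 tcp [ 0.516  -0.1811  0.168 ] yaw(tool y) 17.12 tilt [-0.  0.] F [ 0.16 -0.57  2.21] M [-0.1  -0.16  0.12] w 0.0599 joints [-0.42  0.52  1.77  0.    0.85 -0.72]
held top: n 2179 tool z 0.0353 x 1,99% [-0.0034  0.0063] tool y slopes [-0.0024  0.0023]
nose z 0.0178 Fz prev 2.58
```

```bash
python3 -m crank '[[[0,0,0.015],[0,0,0]],[[0,0,0.015],[0,0,0]],[[0,0,0.015],[0,0,0]],[[0,0,0.015],[0,0,0]],[[0,0,0.015],[0,0,0]],[[0,0,0.015],[0,0,0]],[[0,0,0.015],[0,0,0]],[[0,0,0.015],[0,0,0]],[[0,0,0.015],[0,0,0]],[[0,0,0.015],[0,0,0]]]'
python3 chk.py
```

```text
time: 25.2
tcp_pos: [0.516, -0.1811, 0.1665]
tool_rot: [1.866, 2.527, -0.0]
ft_force: [0.4, 0.5, 3.3]
width: 0.0603
t 25.25 tcp [ 0.516  -0.1811  0.1665] yaw(tool y) 17.12 tilt [-0.  0.] F [ 0.53 -0.41  2.33] M [-0.09 -0.09  0.04] w 0.0595 joints [-0.42  0.52  1.77  0.    0.85 -0.72]
held top: n 2168 tool z 0.0353 x 1,99% [-0.0034  0.0063] tool y slopes [-0.0022  0.0022]
nose z 0.0163 Fz prev 3.26
```

```bash
python3 -m crank '[[[0,0,0.012],[0,0,0]],[[0,0,0.012],[0,0,0]],[[0,0,0.012],[0,0,0]],[[0,0,0.012],[0,0,0]],[[0,0,0.012],[0,0,0]],[[0,0,0.012],[0,0,0]],[[0,0,0.012],[0,0,0]],[[0,0,0.012],[0,0,0]],[[0,0,0.012],[0,0,0]],[[0,0,0.012],[0,0,0]]]'
python3 chk.py
```

```text
time: 26.5
tcp_pos: [0.516, -0.1811, 0.1653]
tool_rot: [1.866, 2.527, -0.0]
ft_force: [-0.7, -0.6, 2.9]
width: 0.0597
t 26.55 tcp [ 0.5159 -0.1811  0.1653] yaw(tool y) 17.12 tilt [-0.  0.] F [ 0.28 -0.33  3.55] M [-0.1  -0.12  0.06] w 0.0596 joints [-0.42  0.53  1.77 -0.    0.84 -0.72]
held top: n 2182 tool z 0.0353 x 1,99% [-0.0034  0.0063] tool y slopes [-0.002   0.0023]
nose z 0.0151 Fz prev 2.92
```

```bash
python3 -m crank '[[[0,0,0.012],[0,0,0]],[[0,0,0.012],[0,0,0]],[[0,0,0.012],[0,0,0]],[[0,0,0.012],[0,0,0]],[[0,0,0.012],[0,0,0]],[[0,0,0.012],[0,0,0]],[[0,0,0.012],[0,0,0]],[[0,0,0.012],[0,0,0]],[[0,0,0.012],[0,0,0]],[[0,0,0.012],[0,0,0]]]'
python3 chk.py
```

```text
time: 27.8
tcp_pos: [0.516, -0.1811, 0.1648]
tool_rot: [1.866, 2.527, -0.0]
ft_force: [-2.8, 0.9, 12.8]
width: 0.0598
t 27.85 tcp [ 0.516  -0.1811  0.1648] yaw(tool y) 17.12 tilt [ 0.0002 -0.0002] F [-2.83  2.25 11.45] M [0.1  0.56 0.04] w 0.0599 joints [-0.42  0.53  1.77 -0.    0.84 -0.72]
held top: n 2165 tool z 0.0354 x 1,99% [-0.0034  0.0062] tool y slopes [-0.0022  0.0022]
nose z 0.0146 Fz prev 12.78
```

```bash
python3 -m crank '[[[0,0,-0.02],[0,0,0]],[[0,0,-0.01],[0,0,0]],[[0,0,0],[0,0,0]],[[0,0,0],[0,0,0]],[[0,0,0],[0,0,0]],[[0,0,0],[0,0,0]],[[0,0,0],[0,0,0]],[[0,0,0],[0,0,0]],[[0,0,0],[0,0,0]],[[0,0,0],[0,0,0]]]'
python3 -m crank '[[[0,0,0],[0,0,0]],[[0,0,0],[0,0,0]],[[0,0,0],[0,0,0]],[[0,0,0],[0,0,0]],[[0,0,0],[0,0,0]],[[0,0,0],[0,0,0]],[[0,0,0],[0,0,0]],[[0,0,0],[0,0,0]],[[0,0,0],[0,0,0]],[[0,0,0],[0,0,0]]]' 90
python3 chk.py
```

```text
time: 29.1
tcp_pos: [0.516, -0.1811, 0.1648]
tool_rot: [1.866, 2.527, -0.0]
ft_force: [-0.6, -0.4, 8.2]
width: 0.06
time: 30.35
tcp_pos: [0.516, -0.1811, 0.1644]
tool_rot: [-1.866, -2.527, 0.0]
ft_force: [-0.9, 0.2, 0.2]
width: 0.0833
t 30.4 tcp [ 0.516  -0.1811  0.1644] yaw(tool y) 17.12 tilt [-0.  0.] F [ 0.83 -0.27  0.41] M [-0.01 -0.13  0.  ] w 0.0838 joints [-0.42  0.53  1.77  0.    0.84 -0.72]
held top: n 2113 tool z 0.0348 x 1,99% [-0.0029  0.0062] tool y slopes [-0.0025  0.0025]
nose z 0.0142 Fz prev 0.17
```

```bash
python3 -m crank '[[[0,0,-0.5],[0,0,0]],[[0,0,-1.5],[0,0,0]],[[0,0,-2],[0,0,0]],[[0,0,-2.5],[0,0,0]],[[0,0,-2.5],[0,0,0]],[[0,0,-2.5],[0,0,0]],[[0,0,-2],[0,0,0]],[[-1.5,0,-1],[0,0,0]],[[-1.5,0,0],[0,0,0]],[[0,0,0],[0,0,0]]]'
python3 - <<'E'
from h import *
c=cam('wrist'); p,M=toolpose(); P=cloud(c); row(P,yaw=16.9); print('loose'); row(P,yaw=16.9,zl=.124,zh=.14)
s=cam('scene'); W=np.zeros((420,800,3),np.uint8); W[:300,:400]=cv2.resize(c['frame'],(400,300)); W[:420,405:790]=cv2.resize(s['frame'][205:325,90:200],(385,420),interpolation=cv2.INTER_CUBIC); cv2.imwrite('pics/f.png',W)
E
```

```text
time: 31.65
tcp_pos: [0.5248, -0.2109, 0.3085]
tool_rot: [-1.867, -2.525, 0.0]
ft_force: [-0.4, -0.1, -0.4]
width: 0.084
t 31.7 tcp [ 0.5246 -0.2103  0.3084] yaw(tool y) 17.06 tilt [-0.0015  0.0008] F [-0.06 -0.72  0.68] M [-0.   -0.13  0.01] w 0.084 joints [-0.46  0.37  1.6   0.    1.17 -0.76]
609 [ 0.5284 -0.2273] [0.0514 0.0132] 17.7 z 0.1059 localY -0.0494 X 0.0031
403 [ 0.5202 -0.2004] [0.0517 0.0119] 17.2 z 0.1061 localY -0.0212 X 0.0032
107 [ 0.5137 -0.1756] [0.0598 0.0005] 16.7 z 0.1049 localY 0.0043 X 0.0042
653 [ 0.5087 -0.1623] [0.0517 0.012 ] 16.9 z 0.1061 localY 0.0185 X 0.0032
675 [ 0.5009 -0.1356] [0.0515 0.0116] 17.0 z 0.1062 localY 0.0463 X 0.0035
loose
867 [ 0.5154 -0.1814] [0.0602 0.0124] 17.1 z 0.1302 localY -0.0016 X 0.0041
```

View pics/f.png

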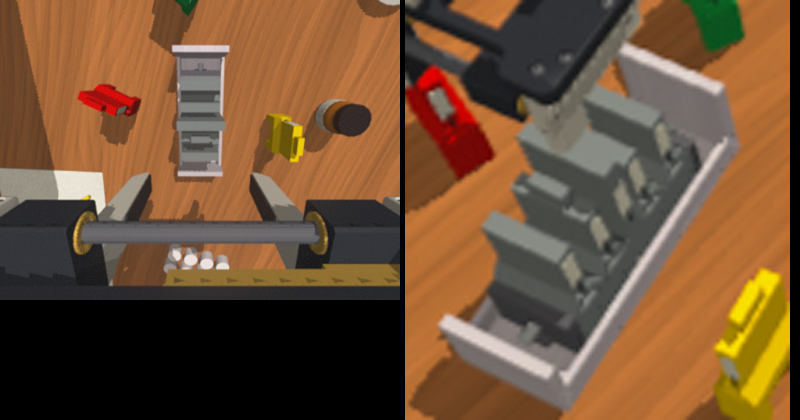

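The cassette stands in the right gap, square and in line (yaw 17.1° against 17.0° for the row). Its top reads 0.5 mm above what I felt when pressing, so I'll check by pressing lightly on its top with the fingers shut.

```bash
python3 -m crank '[[[1.5,0,0],[0,0,0]],[[1.5,0,0],[0,0,0]],[[0,0,1.3],[0,0,0]],[[0,0,1.5],[0,0,0]],[[0,0,1.5],[0,0,0]],[[0,0,1.5],[0,0,0]],[[0,0,1.5],[0,0,0]],[[0,0,1.0],[0,0,0]],[[0,0,0.5],[0,0,0]],[[0,0,0],[0,0,0]]]' 0
python3 -c "
from h import *
toolpose()"
```

```text
time: 33.0
tcp_pos: [0.516, -0.1811, 0.2213]
tool_rot: [-1.866, -2.527, -0.0]
ft_force: [-0.7, -0.1, 0.3]
width: 0.0004
t 33.0 tcp [ 0.516  -0.1811  0.2213] yaw(tool y) 17.12 tilt [-0.0001  0.0001] F [-0.68 -0.1   0.28] M [-0.06 -0.06 -0.  ] w 0.0004 joints [-0.42  0.44  1.74  0.    0.96 -0.72]
```

```bash
python3 -m crank '[[[0,0,0.1],[0,0,0]],[[0,0,0.1],[0,0,0]],[[0,0,0.1],[0,0,0]],[[0,0,0.1],[0,0,0]],[[0,0,0.1],[0,0,0]],[[0,0,0.1],[0,0,0]],[[0,0,0.03],[0,0,0]],[[0,0,0.03],[0,0,0]],[[0,0,0.03],[0,0,0]],[[0,0,0.03],[0,0,0]]]'
python3 -c "
from h import *
toolpose()"
```

```text
time: 34.25
tcp_pos: [0.5161, -0.1811, 0.2145]
tool_rot: [1.866, 2.527, 0.0]
ft_force: [-1.2, 0.7, 4.0]
width: 0.0001
t 34.25 tcp [ 0.5161 -0.1811  0.2145] yaw(tool y) 17.12 tilt [ 0.0003 -0.0002] F [-1.18  0.68  4.01] M [0.03 0.   0.  ] w 0.0001 joints [-0.42  0.45  1.74 -0.    0.95 -0.72]
```

```bash
python3 -m crank '[[[0,0,0.005],[0,0,0]],[[0,0,0.005],[0,0,0]],[[0,0,0.005],[0,0,0]],[[0,0,0.005],[0,0,0]],[[0,0,0.005],[0,0,0]],[[0,0,0.005],[0,0,0]],[[0,0,0.005],[0,0,0]],[[0,0,0.005],[0,0,0]],[[0,0,0],[0,0,0]],[[0,0,0],[0,0,0]]]'
python3 -c "
from h import *
toolpose()"
```

```text
time: 35.5
tcp_pos: [0.5163, -0.1812, 0.2144]
tool_rot: [1.865, 2.526, 0.0]
ft_force: [-1.7, 0.3, 6.8]
width: 0.0008
t 35.5 tcp [ 0.5163 -0.1812  0.2144] yaw(tool y) 17.12 tilt [ 0.0011 -0.0004] F [-1.66  0.27  6.76] M [ 0.03 -0.   -0.07] w 0.0008 joints [-0.42  0.45  1.74  0.    0.95 -0.72]
```

```bash
python3 -m crank '[[[0,0,0.01],[0,0,0]],[[0,0,0.01],[0,0,0]],[[0,0,0.01],[0,0,0]],[[0,0,0.01],[0,0,0]],[[0,0,0.01],[0,0,0]],[[0,0,0],[0,0,0]],[[0,0,0],[0,0,0]],[[0,0,0],[0,0,0]],[[0,0,0],[0,0,0]],[[0,0,0],[0,0,0]]]'
python3 -c "
from h import *
toolpose()"
```

```text
time: 36.75
tcp_pos: [0.5165, -0.1812, 0.2142]
tool_rot: [1.865, 2.526, 0.001]
ft_force: [-1.1, -0.3, 9.2]
width: 0.0002
t 36.75 tcp [ 0.5165 -0.1812  0.2142] yaw(tool y) 17.12 tilt [ 0.0018 -0.0007] F [-1.07 -0.34  9.18] M [0.1  0.03 0.01] w 0.0002 joints [-0.42  0.45  1.74  0.    0.94 -0.72]
```

```bash
python3 -m crank '[[[0,0,-0.2],[0,0,0]],[[0,0,-0.8],[0,0,0]],[[0,0,-2],[0,0,0]],[[0,0,-2.5],[0,0,0]],[[0,0,-2.5],[0,0,0]],[[0,0,-2],[0,0,0]],[[-1.5,0,-1],[0,0,0]],[[-1.5,0,0],[0,0,0]],[[0,0,0],[0,0,0]],[[0,0,0],[0,0,0]]]'
python3 - <<'E'
from h import *
c=cam('wrist'); p,M=toolpose(); P=cloud(c); row(P,yaw=16.9); print('loose'); row(P,yaw=16.9,zl=.124,zh=.14)
E
```

```text
time: 38.0
tcp_pos: [0.5246, -0.2098, 0.3224]
tool_rot: [-1.866, -2.526, 0.0]
ft_force: [0.2, 0.5, 0.4]
width: 0.0005
t 38.05 tcp [ 0.5246 -0.2096  0.3226] yaw(tool y) 17.11 tilt [-0.0012  0.0007] F [-0.06 -0.74 -0.29] M [-0.04 -0.08 -0.01] w 0.0005 joints [-0.46  0.36  1.59  0.    1.2  -0.76]
546 [ 0.5284 -0.2274] [0.0513 0.0129] 17.2 z 0.106 localY -0.0494 X 0.0032
377 [ 0.5203 -0.2004] [0.0519 0.0121] 17.1 z 0.1059 localY -0.0212 X 0.0033
60 [ 0.5139 -0.1755] [0.0593 0.0005] 16.7 z 0.1047 localY 0.0044 X 0.0043
562 [ 0.5089 -0.1619] [0.0512 0.0114] 17.1 z 0.1061 localY 0.0189 X 0.0035
594 [ 0.5009 -0.1359] [0.0517 0.0111] 17.1 z 0.1062 localY 0.0461 X 0.0035
loose
765 [ 0.5158 -0.181 ] [0.06   0.0121] 16.7 z 0.1302 localY -0.0014 X 0.0046
```

Nothing moved: the loose top is still at 0.1302 m, it did not give under the extra press, and the row stands upright. Handing in.

```bash
python3 -c "
from bench import arm
print(arm.hand_in())"
```

```text
the job is handed in; nothing more can be done
None
```

I filed the loose cassette next to the index cassette on its tall-wall side, between it and its neighbour, and handed the job in at about 38 s. I had gripped it by its end faces, wedged it into the seam and pressed it down until it met a rigid stop.

- **Forces:** the highest wrist readings I saw were about 13 N, once at wedge entry and once on reaching the stop. I only got a reading at the end of each move, so a brief higher peak can't be ruled out. A last press of about 9 N on its top, with the fingers shut, moved it no more than 0.3 mm.
- **Alignment:** the cassette stands about 1 mm off the row's centre line and within 0.5° of the row's direction. The other four are all at their full height (0.106 m), so they are still standing in the tray. The dish, jar and books were never approached.
- **Not fully settled:** the camera puts the nose at 15.2 mm above the desk after release, but by feel it was 14.6 mm while gripped. I take the 0.6 mm as calibration error, because the cassette did not give under the extra press. The seat itself can't be seen, so that it is down on its bed is inferred from a rise of about 1 N over the last few millimetres and then the stop.

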